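Dock the spare battery pack and click both dust covers shut

ROBOT

A 6-joint arm with a two-finger parallel gripper is mounted at the origin on the work surface. World frame = base frame: x ahead of the robot, y to its left, z up, the work surface at z = 0. Lengths are in m, angles in rad, forces in N, time in s.
With the tool pointing down it reaches from about 0.35 to 0.775 m from the base axis. Payload 5.5 kg.
Tool frame: the origin (TCP) lies midway between the tips of the shut fingers; the grasp point (between the pads) lies 19 mm behind it; z points along the fingers, y is the direction in which the jaws open and shut (so a half turn about z gives the same grasp; the last joint's range is limited). The gripper opens to 85 mm and grips with 20 to 120 N. Pads are 22 mm wide; open, the fingers measure 114 mm over their backs; the gripper's body (76 mm by 85 mm) begins 54 mm behind the grasp point. The pads swing forward as they close: fully open they stand 13 mm farther back than shut.
Start: joints at [-1.476, 0.313, 0.046, 1.304, 0, 1.431], TCP at [0.134, -0.559, 0.202] pointing down, gripper open.
Joint ranges: [-2.76, 2.76], [-0.86, 1.69], [-1.03, 1.26], [-2.2, 2.34], [-1.47, 1.5], [-3.14, 3.14]. Speed limits (rad/s): [2.57, 2.57, 3.14, 3.14, 3.14, 3.14].

INTERFACE

Orientations are given as a unit quaternion [w, x, y, z].
In Python, from workcell import env gives the robot as it stands.
- The arm moves only by the shell command python3 -m creep 'ROWS' [OPENING] [FORCE]. ROWS is JSON, a list of rows, each a list of 6 numbers: the shift along the tool's x, y, z in m, then the turn, a rotation vector about the tool's x, y, z in degrees. A call has exactly 8 rows; each row is the pose to reach, as a shift and turn from the pose commanded when the call began, along the tool's axes at that moment; what a row does not reach only later rows make up. A row lasts 1/10 s, in which the tool goes at most 50 mm and 8.59 degrees, less where a joint would pass 70% of its speed; a pose out of reach is approached as far as the arm can. A call with a gripper value outside its range is refused whole. OPENING is the finger opening in m, from 0 to 0.0854, set as the call begins (- or left out, the last holds). The fingers move at their own pace and stop on an object; FORCE is the grip in N (left out, the last holds). Time passes only in rows, so rows that repeat a pose let the fingers close, or fill a call up. It gives the time, the measured TCP pose, the force and the opening at its end, in the units of the state.
- env.get_state(): the state, without advancing time (a new reading comes with each control period).
- env.read_camera(name): name is "scene" or "top"; returns (picture, depth): 480x640x3 uint8, blue, green, red; 480x640 float32, m along the optical axis (not along the pixel's ray), 0 where there is no reading.
- env.camera_params(name): a dict with "fx", "fy", "cx", "cy" (pixels), "k1" (the pictures are not rectified: a ray, as slopes to the right and down, at radius r is drawn at 1 + k1 r^2 times it, then the intrinsics apply), "position" and "orientation" of the camera in the world. Camera axes: x right, y up, looking along -z (the intrinsics and any distortion apply to the point x, -y, -z); pixel columns grow to the right and rows downward; lengths in m; the calibration is good to about 2 mm. A picture is of the moment at which its call begins. camera_params takes no time and is no camera call.
- env.hand_in(): hands the job in, once; it reports no verdict.
The state is a dict: "clock": time; "joint_pos": joint angles; "qvel": joint speeds; "tau": joint torques, N m; "tcp_pos": TCP position; "orientation": TCP orientation; "wrist_force": force on the tool from outside, world axes, zero at the start; "ft_torque": the same for the moment, N m; "finger_gap": finger opening in m.
Only numpy, scipy, OpenCV 4.12 (cv2) and the standard library are available. Lean on these libraries where they do the work, as an engineer would, in place of code of your own. Each camera call takes 0.05 s, during which the arm holds its last target. There are 200 camera calls.

TASK

Lay the loose red battery pack in the empty charging dock, flat and fully home in its sloping bay. Then press the yellow covers of both docks down until each clicks and stays shut, and leave everything else where it stands.

Things in the scene. Friction and masses are not known exactly. Their poses are not given: they have to be found in the camera images.
- pack_center (a point): centre of the loose battery pack: a red block with black end caps, 110 mm long (its x), 50 mm wide (its y), 42 mm high (its z), about 0.45 kg, lying flat on the table. Either end may go up the slope.
- tray_a: empty sloping bay of a fixed black dock, where the pack goes: length along x, centre at x 0, y 0, z 21 mm. Origin: centre of the bay floor, 75 mm above the table; x up the slope (30 degrees; the dock faces away from the robot, so it rises towards the robot), y across, z square out of the floor. Bay 116 (x) x 56 (y) mm inside lips 8 mm high, 5 mm thick; no side lips over the middle 60 mm (room for fingers).
- tray_b: the same bay on the other dock, same frame and sizes; it already holds a pack (built in, it cannot come out), so only its cover needs shutting. The sloping plate of each dock is 190 (x) x 105 (y) mm.
- cover_a (a joint): angle (rad) of tray_a's yellow cover: 0 shut, growing as it opens, at most 1.9. Hinge line: x = 78, z = 5 mm of tray_a, parallel to its y. A spring (at most 0.3 N m) holds it up and lifts it again (to about 1.5) if let go unlatched. Below 0.09 rad a catch at the lower edge resists, about 12 N at the pad; past 0.035 it snaps to 0 and stays shut.
- cover_b (a joint): the same for the cover of tray_b
- pad_a (a point): middle of the black press pad (30 x 40 mm) on the flat outer face of cover a, 125 mm from the hinge line, 24 mm from the free edge; x points to the hinge, z out of the face. The cover is a yellow shell open beneath, 149 mm from hinge line to free edge, 76 mm wide, its outer face 45 mm off the hinge line (so 50 mm above the bay floor when shut).
- pad_b (a point): the same point on cover b
- lube: bystander, leave alone: white bottle with blue label and black cap, 150 mm tall, 56 mm across; origin under its centre
- wrench: bystander, leave alone: steel wrench lying flat, 170 mm long; origin under its middle
- tape: bystander, leave alone: blue roll of tape lying flat, 100 mm across, 25 mm high; origin under its centre
- driver: bystander, leave alone: screwdriver with red handle lying down, 190 mm long; origin under its middle
- carton: bystander, leave alone: small brown carton 110 x 80 x 60 mm; origin under its centre
- cup: bystander, leave alone: green plastic cup, 80 mm across, 90 mm tall; origin under its centre
- torch: bystander, leave alone: aluminium torch with a black head lying down, 135 mm long, 38 mm thick; origin under its middle
Mind the look-alikes: they are no part of the job. What is shaped like the part that bears tray_a but blue or turquoise is not meant.

How it is judged:
On the way, in this order (a step that is already met when the one before it is completed fails the run):
1. the pack lies flat and fully home in the empty dock's bay (x of pack_center in the frame of tray_a between -0.007 and 0.007 m and y of pack_center in the frame of tray_a between -0.007 and 0.007 m and z of pack_center in the frame of tray_a between 0.015 and 0.026 m and angle between the z axis of pack_center and the z axis of tray_a, either way round below 0.1 rad and angle between the x axis of pack_center and the x axis of tray_a, either way round below 0.15 rad), for 0.2 s.
2. both covers are shut and latched (value of joint each of cover_a, cover_b below 0.03 rad), for 0.2 s.
At the end, for the whole second after the job is handed in: The pack rests in the bay of the empty dock (centre within 7 mm of the bay's middle along and across the slope and 15 to 26 mm above its floor, flat within 0.1 rad, lengthwise within 0.15 rad), both covers are latched (under 0.03 rad) and the robot has let go (all of step 1 and all of step 2 and linear speed of pack below 0.02 m/s); the robot touches nothing.
It fails at once if a bystander is shifted more than 30 mm (distance of any of lube, wrench, tape, driver, carton, cup, torch from where it was at the start of the episode above 0.03 m).
It also fails if it takes over 70 s, if anything falls off the work surface, if the arm or the gripper's body presses on something with over 40 N, if the wrist force passes 120 N, or if a joint passes its speed limit or range.

## Working session

There is one attempt and no reset: what is moved stays moved. The work goes in short steps, Python scripts to look and compute and a shell command to move; the robot and the scene stay as the last step left them, time stands still between calls to the robot, and variables do not carry over. Pictures are saved under pics/ and viewed, about 8 in all and at most 12, crops included, and the job is handed in when it is done.

```bash
ls; mkdir -p pics; cat > h.py <<'E'
import numpy as np,cv2,pickle
from scipy.spatial.transform import Rotation as R
from workcell import env
def q2R(q): return R.from_quat([q[1],q[2],q[3],q[0]]).as_matrix()
def shot(n):
    im,d=env.read_camera(n); P=env.camera_params(n)
    v,u=np.mgrid[0:480,0:640].astype(float)
    K=np.array([[P['fx'],0,P['cx']],[0,P['fy'],P['cy']],[0,0,1]])
    pts=np.stack([u.ravel(),v.ravel()],1)[:,None]
    n_=cv2.undistortPoints(pts,K,np.array([P['k1'],0,0,0,0.]))[:,0].reshape(480,640,2)
    c=np.stack([n_[...,0]*d,-n_[...,1]*d,-d],-1)
    W=c@q2R(P['orientation']).T+np.array(P['position'])
    W[d==0]=np.nan
    return im,d,W
def save(im,n): cv2.imwrite('pics/'+n,im)
E
python3 - <<'E'
from h import *
for n in('scene','top'):
    im,d,W=shot(n); save(im,n+'0.png'); np.savez(n+'0.npz',im=im,W=W); P=env.camera_params(n);print(n,P)
print(env.get_state())
E
```

```text
pics
scene {'fx': 603.484346806515, 'fy': 603.484346806515, 'cx': 318.59789869076866, 'cy': 230.72494917832387, 'k1': -0.16135964501108968, 'position': array([ 1.68319404, -0.33111392,  0.84505833]), 'orientation': array([0.69129756, 0.37735329, 0.3052658 , 0.53528028])}
top {'fx': 458.54911432784417, 'fy': 458.54911432784417, 'cx': 316.90954123981703, 'cy': 236.25182793716243, 'k1': 0.038948758061970165, 'position': array([ 0.39413457, -0.03812938,  1.09868559]), 'orientation': array([-0.69974844, -0.03577241,  0.05495317,  0.71137375])}
{'clock': 0.1, 'joint_pos': array([-1.47561182e+00,  3.13947238e-01,  4.50757484e-02,  1.30358542e+00,
        4.64796157e-07,  1.43119894e+00]), 'qvel': array([-6.93750964e-04, -5.60015647e-05,  3.14913943e-03,  6.97182229e-06,
        2.03795473e-04,  5.09296897e-04]), 'tau': array([ 4.02188729e-03, -4.81720054e+01,  2.99246407e+01,  1.26389277e-02,
       -9.96293011e-05, -1.70967428e-05]), 'tcp_pos': array([ 0.13370648, -0.55871863,  0.20097871]), 'orientation': array([-8.30079782e-04,  9.93117250e-01,  1.17121471e-01,  1.86686022e-05]), 'wrist_force': array([ 0.07974915,  0.37729032, -1.06866301]), 'ft_torque': array([ 0.0273538 ,  0.00385414, -0.01021227]), 'finger_gap': 0.08531690956984428}
```

View pics/scene0.png

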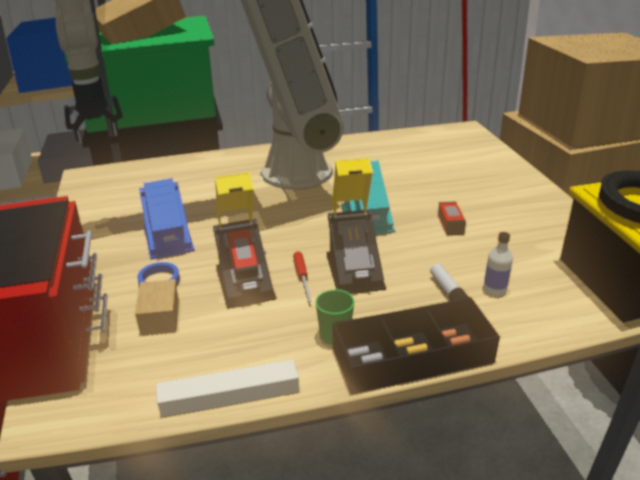

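View pics/top0.png

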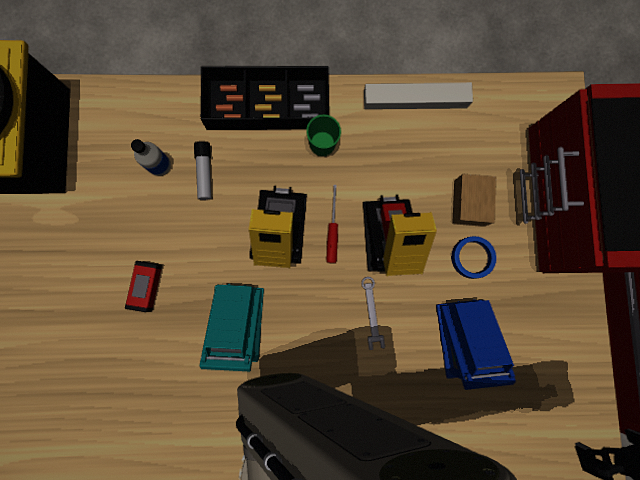

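Candidates for the loose pack: the red block with black caps at top(145,286), the red pack in dock B at top(395,208) (built in), the screwdriver handle at top(332,242), and the red cabinet on the right. By the description it is (145,286). The empty black dock is at top(280,225) / scene(355,245). The teal and blue docks are decoys.

```bash
cat > m1.py <<'E'
from h import *
S=np.load('scene0.npz');T=np.load('top0.npz')
# pack
for nm,D,(u0,u1,v0,v1) in (('top',T,(115,175,250,322)),('scene',S,(425,480,190,245))):
    W=D['W'][v0:v1,u0:u1].reshape(-1,3); m=(W[:,2]>.034)&(W[:,2]<.05); p=W[m]
    r=cv2.minAreaRect(p[:,:2].astype(np.float32)*1000); print('pack',nm,m.sum(),np.median(p[:,2]),r)
def dock(nm,D,box):
    u0,u1,v0,v1=box
    W=D['W'][v0:v1,u0:u1].reshape(-1,3); im=D['im'][v0:v1,u0:u1].reshape(-1,3).astype(int)
    dark=(im.max(1)<110)&(W[:,2]>.02); p=W[dark]
    rng=np.random.default_rng(0);best=None
    for _ in range(3000):
        a=p[rng.choice(len(p),3,False)];n=np.cross(a[1]-a[0],a[2]-a[0]);l=np.linalg.norm(n)
        if l<1e-5: continue
        n/=l; n*=np.sign(n[2])
        if abs(n[2]-np.cos(np.pi/6))>.05: continue
        i=abs((p-a[0])@n)<.003
        if best is None or i.sum()>best.sum(): best=i
    q=p[best];c=q.mean(0);n=np.linalg.svd(q-c)[2][2];n*=np.sign(n[2])
    x=np.array([0,0,1])-n*n[2];x/=np.linalg.norm(x);y=np.cross(n,x)
    w=(q-c)@np.stack([x,y],1)
    r=cv2.minAreaRect(w.astype(np.float32)*1000)
    print(nm,best.sum(),len(p),'slope',np.degrees(np.arccos(n[2])),'yaw x',np.degrees(np.arctan2(x[1],x[0])),'c',c,r)
    ex=np.percentile(w,[1,50,99],axis=0)*1000;print(ex.round())
    cc=c+(x*r[0][0]+y*r[0][1])/1000;print('rect centre',cc)
dock('A scene',S,(322,388,200,295));dock('A top',T,(243,312,180,270))
dock('B scene',S,(208,278,212,308));dock('B top',T,(358,440,185,278))
for nm,box in (('A',(243,312,180,270)),('B',(358,440,185,278))):
    u0,u1,v0,v1=box;W=T['W'][v0:v1,u0:u1].reshape(-1,3);im=T['im'][v0:v1,u0:u1].reshape(-1,3).astype(int)
    y=(im[:,2]>90)&(im[:,0]<im[:,2]*.45);p=W[y&(W[:,2]>.1)]
    print('yellow',nm,len(p),np.percentile(p,[2,50,98],axis=0).round(3).tolist())
a=cv2.resize(S['im'][150:310,205:400],None,fx=4,fy=4,interpolation=2)[:600]
save(a,'docks.png')
save(np.hstack([cv2.resize(T['im'][170:290,235:445],None,fx=2.8,fy=2.8),cv2.resize(T['im'][246:326,115:175],None,fx=3.3,fy=4.2)]),'c2.png')
E
python3 m1.py
```

```text
pack top 1152 0.04283434625081517 ((423.4312744140625, 331.3406677246094), (53.07742691040039, 109.78091430664062), 79.39850616455078)
pack scene 451 0.04120646846033893 ((426.4093322753906, 330.6048583984375), (51.82857131958008, 118.62154388427734), 79.2999496459961)
A scene 1538 2823 slope 30.25542610196051 yaw x 174.11350313355797 c [0.56111452 0.01562589 0.07417295] ((-2.9594650268554688, -2.9764060974121094), (104.38919830322266, 192.98745727539062), 89.30361938476562)
[[-96. -54.]
 [ 10.   3.]
 [ 90.  48.]]
rect centre [0.56396264 0.01832443 0.0726818 ]
A top 1016 2781 slope 29.973815156200228 yaw x 174.3553004958702 c [0.58529996 0.00478101 0.06105312] ((43.339996337890625, -13.25173568725586), (216.39207458496094, 104.43209838867188), 0.011904045939445496)
[[-62. -64.]
 [-13.  13.]
 [124.  38.]]
rect centre [0.54924201 0.02166124 0.08270596]
B scene 839 1843 slope 30.112544868853643 yaw x -177.84557650057715 c [ 0.53532924 -0.23817576  0.07533961] ((-5.126457214355469, 4.528530120849609), (101.88997650146484, 190.7013702392578), 89.66084289550781)
[[-98. -45.]
 [  4. -12.]
 [ 88.  54.]]
rect centre [ 0.53993095 -0.24253438  0.07276767]
B top 698 3336 slope 30.072288760531972 yaw x -177.79621540593743 c [ 0.54611145 -0.21036648  0.06987965] ((14.675987243652344, 30.150440216064453), (192.3538055419922, 106.59214782714844), 0.09528759866952896)
[[-79. -23.]
 [ -2.  -9.]
 [107.  81.]]
rect centre [ 0.53457974 -0.240983    0.07723367]
yellow A 1726 [[0.458, -0.012, 0.145], [0.505, 0.026, 0.257], [0.549, 0.062, 0.274]]
yellow B 2154 [[0.437, -0.28, 0.111], [0.485, -0.243, 0.23], [0.562, -0.207, 0.271]]
```

View pics/docks.png

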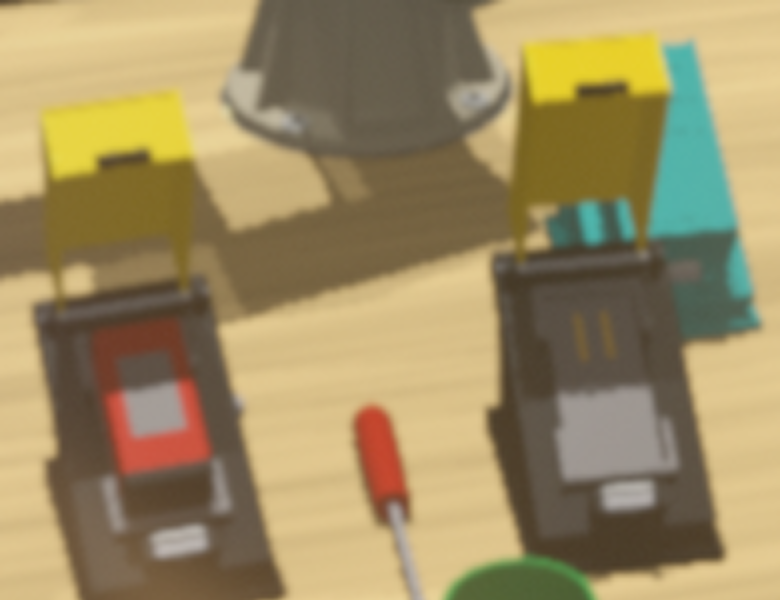

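View pics/c2.png

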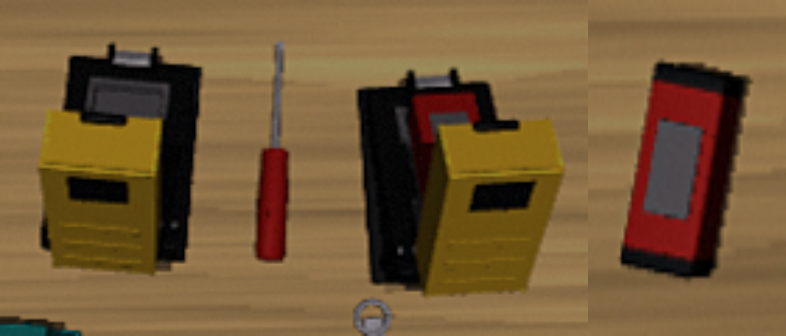

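Dock A at scene(355,245) is empty, with its cover up. Dock B at scene(243,260) holds a pack. The close crop confirms the loose pack: red with black caps. Next I refine the bay frames using the lips.

```bash
cat > m2.py <<'E'
from h import *
S=np.load('scene0.npz');T=np.load('top0.npz')
def frame(yaw,o):
    y=np.radians(yaw);c,s=np.cos(np.pi/6),.5
    x=np.array([c*np.cos(y),c*np.sin(y),s]);yy=np.array([-np.sin(y),np.cos(y),0]);return np.stack([x,yy,np.cross(x,yy)],1)
for nm,yaw,o in (('A',174.2,(.560,.0187,.075)),('B',-177.8,(.5365,-.242,.075))):
    F=frame(yaw,o);rows=[]
    for cn,D in(('scene',S),('top',T)):
        L=(D['W']-np.array(o))@F*1000
        m=(abs(L[...,0])<130)&(abs(L[...,1])<75)&(abs(L[...,2])<70)
        pl=m&(abs(L[...,2])<3);q=L[pl]
        print(nm,cn,'plane z med',np.median(q[:,2]).round(1),'x rng',np.percentile(q[:,0],[.5,99.5]).round(),'y rng',np.percentile(q[:,1],[.5,99.5]).round())
        # edges: where z in lip band
        k=m&(L[...,2]>4.5)&(L[...,2]<11);q=L[k]
        for t,c in(('low lip x',(q[:,0]<-45)&(q[:,0]>-80)&(abs(q[:,1])<20)),('up lip x',(q[:,0]>45)&(q[:,0]<73)&(abs(q[:,1])<20))):
            print('  ',t,c.sum(),np.percentile(q[c,0],[5,25,50,75,95]).round(1) if c.sum() else '')
        for t,c in(('+y lip',(q[:,1]>20)&(q[:,1]<48)&(abs(q[:,0])>32)&(abs(q[:,0])<56)),('-y lip',(q[:,1]<-20)&(q[:,1]>-48)&(abs(q[:,0])>32)&(abs(q[:,0])<56))):
            print('  ',t,c.sum(),np.percentile(q[c,1],[5,25,50,75,95]).round(1) if c.sum() else '')
        # image of height map (2px/mm)
        img=np.zeros((300,520,3),np.uint8);Q=L[m];C=D['im'][m]
        for (a,b,z),col in zip(Q[np.argsort(Q[:,2])],C[np.argsort(Q[:,2])]):
            h=int(np.clip((z+5)*7,0,255));cv2.rectangle(img,(int(260+2*a)-2,int(150-2*b)-2),(int(260+2*a)+1,int(150-2*b)+1),(int(h),int(col[1]),int(col[2])),-1)
        for a in(-58,58):cv2.line(img,(260+2*a,94),(260+2*a,206),(255,255,255),1)
        for b in(-28,28):cv2.line(img,(144,150-2*b),(376,150-2*b),(255,255,255),1)
        rows.append(img)
    r=np.vstack(rows);save(r,'rect%s.png'%nm)
r=np.hstack([cv2.imread('pics/rectA.png'),cv2.imread('pics/rectB.png')]);save(cv2.resize(r,(800,462),interpolation=cv2.INTER_AREA),'rect.png')
E
python3 m2.py
```

```text
A scene plane z med 0.1 x rng [-98.  92.] y rng [-53.  51.]
   low lip x 48 [-68.7 -65.7 -63.  -61.4 -51.4]
   up lip x 53 [50.5 56.  57.8 62.  72.7]
   +y lip 53 [23.1 28.3 30.4 31.7 39.5]
   -y lip 43 [-37.7 -33.4 -31.4 -29.  -24.1]
A top plane z med 0.9 x rng [-93.  96.] y rng [-54.  50.]
   low lip x 54 [-76.6 -61.8 -59.6 -57.6 -55.9]
   up lip x 0 
   +y lip 17 [26.8 27.3 28.8 29.8 30.9]
   -y lip 25 [-39.4 -33.7 -32.3 -30.6 -25.9]
B scene plane z med -0.2 x rng [-98.  92.] y rng [-52.  51.]
   low lip x 60 [-65.7 -63.6 -61.5 -57.7 -56.2]
   up lip x 6 [72.1 72.2 72.4 72.7 72.8]
   +y lip 43 [26.1 29.7 31.3 33.2 42.2]
   -y lip 35 [-44.5 -32.4 -31.  -29.6 -28.4]
B top plane z med 0.7 x rng [-93.  96.] y rng [-54.  51.]
   low lip x 0 
   up lip x 0 
   +y lip 0 
   -y lip 50 [-35.1 -34.1 -32.1 -30.5 -26.5]
```

View pics/rect.png

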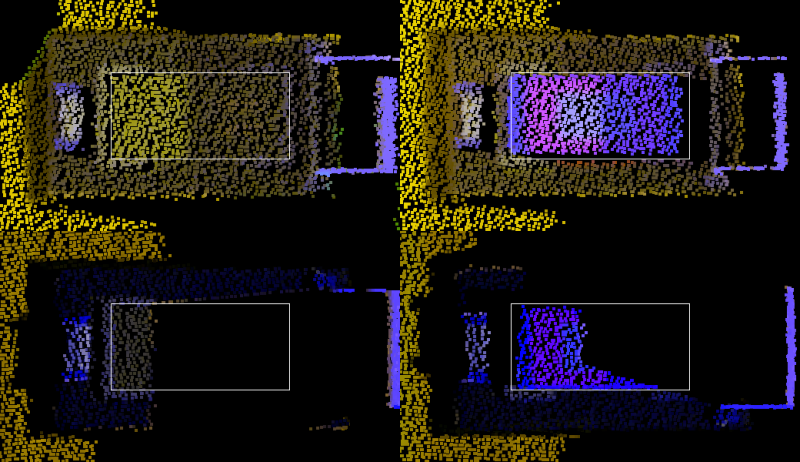

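```bash
cat > go.py <<'E'
import sys
from h import *
def rows(p,Rt):
    s=env.get_state();Rc=q2R(s['orientation'])
    d=Rc.T@(np.array(p)-s['tcp_pos']);w=R.from_matrix(Rc.T@Rt).as_rotvec(degrees=True)
    print('t',round(s['clock'],2),'tcp',s['tcp_pos'].round(4),'shift',d.round(4),'turn',w.round(1),'F',s['wrist_force'].round(1),'gap',round(s['finger_gap'],4),'j',s['joint_pos'].round(2))
def down(yaw,tilt=0):  # tool x has heading yaw; tilt: about tool -y so tool x rises (deg)
    y=np.radians(yaw);X=np.array([np.cos(y),np.sin(y),0]);Z=np.array([0,0,-1.])
    return np.stack([X,np.cross(Z,X),Z],1)@R.from_euler('y',tilt,degrees=True).as_matrix()
if __name__=='__main__':
    a=[float(v) for v in sys.argv[1:]]
    rows(a[:3],down(*a[3:]))
E
python3 -m creep '[[0,0,-0.05,0,0,-8.5],[0,0,-0.10,0,0,-17],[0,0,-0.15,0,0,-25.5],[0,0,-0.2,0,0,-34],[0.04,-0.027,-0.2,0,0,-42],[0.08,-0.053,-0.2,0,0,-50],[0.12,-0.08,-0.2,0,0,-58],[0.16,-0.106,-0.2,0,0,-66]]' 0.0854 60
python3 go.py .5 -.1 .4 169.4
```

```text
clock: 0.9
tcp_pos: [0.2656, -0.4176, 0.4015]
orientation: [-0.0, 0.768, 0.641, 0.0]
wrist_force: [0.4, -0.5, -0.4]
finger_gap: 0.0856
t 0.9 tcp [ 0.2656 -0.4176  0.4015] shift [0.3543 0.1741 0.0016] turn [  0.   -0.  -89.7] F [ 0.4 -0.5 -0.4] gap 0.0856 j [-1.17  0.19  0.37  1.75  0.    0.58]
```

```bash
python3 -m creep '[[0.044,0.022,0,0,0,-8.5],[0.088,0.044,0,0,0,-17],[0.132,0.066,0,0,0,-25.5],[0.176,0.087,0,0,0,-34],[0.22,0.11,0,0,0,-42.5],[0.264,0.131,0,0,0,-51],[0.308,0.153,0,0,0,-59.5],[0.353,0.175,0,0,0,-68]]'
python3 go.py .424 .331 .25 169.4
```

```text
clock: 1.7
tcp_pos: [0.5021, -0.1021, 0.4016]
orientation: [-0.0, 0.277, 0.961, -0.0]
wrist_force: [-0.6, -1.2, 0.1]
finger_gap: 0.0854
t 1.7 tcp [ 0.5021 -0.1021  0.4016] shift [0.2968 0.3249 0.1515] turn [ -0.   -0.  -21.6] F [-0.6 -1.2  0.1] gap 0.0854 j [-0.36  0.22  0.42  1.76 -0.    0.2 ]
```

```bash
python3 -m creep '[[0.03,0.033,0,0,0,-4],[0.06,0.066,0,0,0,-8],[0.09,0.099,0,0,0,-12],[0.12,0.132,0,0,0,-16],[0.15,0.165,0.02,0,0,-20],[0.18,0.198,0.05,0,0,-21.6],[0.21,0.23,0.08,0,0,-21.6],[0.24,0.262,0.1,0,0,-21.6]]'
python3 go.py .4245 .331 .1 169.4
python3 - <<'E'
from h import *
im,d,W=shot('top');w=W[230:330,105:185].reshape(-1,3);m=(w[:,2]>.034)&(w[:,2]<.05);p=w[m]
print(m.sum(),cv2.minAreaRect(p[:,:2].astype(np.float32)*1000))
E
```

```text
clock: 2.5
tcp_pos: [0.4397, 0.2428, 0.302]
orientation: [-0.001, 0.096, 0.995, -0.0]
wrist_force: [1.1, -0.1, -0.5]
finger_gap: 0.0854
t 2.5 tcp [0.4397 0.2428 0.302 ] shift [0.0314 0.0839 0.202 ] turn [-0.1 -0.1 -0.4] F [ 1.1 -0.1 -0.5] gap 0.0854 j [ 0.34  0.16  0.09  1.5  -0.    0.54]
665 ((423.3315124511719, 330.5528869628906), (51.94907760620117, 109.74720001220703), 79.30598449707031)
```

```bash
python3 -m creep '[[0.016,0.042,0.02,0,0,-0.4],[0.0317,0.0839,0.05,0,0,-0.4],[0.0317,0.0839,0.09,0,0,-0.4],[0.0317,0.0839,0.13,0,0,-0.4],[0.0317,0.0839,0.17,0,0,-0.4],[0.0317,0.0839,0.2,0,0,-0.4],[0.0317,0.0839,0.22,0,0,-0.4],[0.0317,0.0839,0.22,0,0,-0.4]]'
python3 go.py .4242 .331 .008 169.4
```

```text
clock: 3.35
tcp_pos: [0.4229, 0.3283, 0.0804]
orientation: [-0.003, 0.092, 0.996, -0.002]
wrist_force: [0.3, 0.4, -0.4]
finger_gap: 0.085
t 3.35 tcp [0.4229 0.3283 0.0804] shift [-0.0012  0.0032  0.0724] turn [-0.3 -0.3  0.1] F [ 0.3  0.4 -0.4] gap 0.085 j [ 0.51  0.31 -0.26  1.   -0.    0.69]
```

```bash
python3 -m creep '[[-0.001,0.003,0.02,0,0,0],[-0.001,0.003,0.04,0,0,0],[-0.001,0.003,0.055,0,0,0],[-0.001,0.003,0.065,0,0,0],[-0.001,0.003,0.071,0,0,0],[-0.001,0.003,0.071,0,0,0],[-0.001,0.003,0.071,0,0,0],[-0.001,0.003,0.071,0,0,0]]'
python3 -m creep '[[0,0,0,0,0,0],[0,0,0,0,0,0],[0,0,0,0,0,0],[0,0,0,0,0,0],[0,0,0,0,0,0],[0,0,0,0,0,0],[0,0,0,0,0,0],[0,0,0,0,0,0]]' 0.03 60
python3 go.py .4242 .331 .008 169.4
```

```text
clock: 4.15
tcp_pos: [0.4278, 0.333, 0.0138]
orientation: [0.001, 0.092, 0.996, 0.0]
wrist_force: [-0.5, -0.2, 0.1]
finger_gap: 0.0856
clock: 4.95
tcp_pos: [0.4271, 0.3326, 0.0129]
orientation: [0.0, 0.092, 0.996, -0.0]
wrist_force: [0.3, -0.2, -0.7]
finger_gap: 0.0299
t 4.95 tcp [0.4271 0.3326 0.0129] shift [ 0.0026 -0.0021  0.0049] turn [-0.   0.   0.1] F [ 0.3 -0.2 -0.7] gap 0.0299 j [ 0.51  0.38 -0.35  0.84 -0.    0.7 ]
```

```bash
python3 - <<'E'
from h import *
a,_,W=shot('scene');b,_,_=shot('top')
save(np.hstack([cv2.resize(a[130:270,380:540],(457,400)),cv2.resize(b[210:350,85:205],(343,400))]),'g1.png')
E
```

```text
(no output)
```

View pics/g1.png

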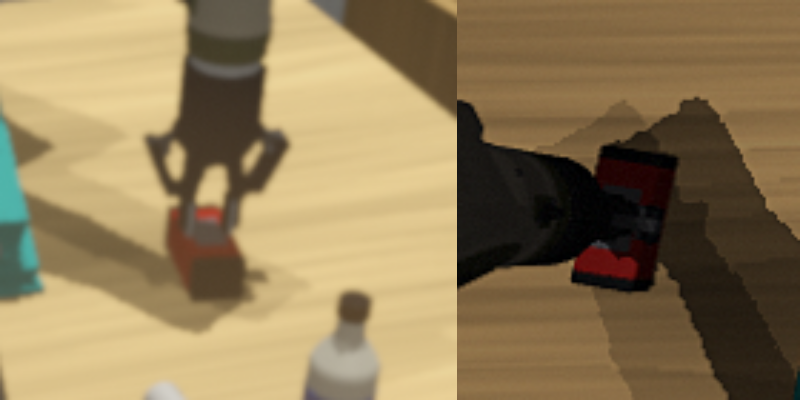

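The fingers look as if they closed above the pack's top face, at scene crop (215,225), although the state says z = 13 mm. I will measure the real tip position from depth.

```bash
python3 - <<'E'
from h import *
for n,(u0,u1,v0,v1) in(('scene',(420,490,130,240)),('top',(85,205,210,350))):
    im,d,W=shot(n);w=W[v0:v1,u0:u1];m=(w[...,2]>.034)&(w[...,2]<.047);p=w[m]
    print(n,'pack',m.sum(),cv2.minAreaRect(p[:,:2].astype(np.float32)*1000))
    q=w[(w[...,2]>.048)&(w[...,2]<.25)]
    for lo in np.arange(.045,.25,.02):
        k=q[(q[:,2]>=lo)&(q[:,2]<lo+.02)]
        if len(k):print(round(lo,3),len(k),k.min(0).round(3),np.median(k,0).round(3),k.max(0).round(3))
s=env.get_state();print(s)
E
```

```text
scene pack 369 ((426.17559814453125, 332.907470703125), (56.04267883300781, 119.60005950927734), 79.259033203125)
0.045 74 [0.42  0.301 0.048] [0.434 0.343 0.057] [0.445 0.36  0.065]
0.065 93 [0.415 0.3   0.065] [0.433 0.344 0.075] [0.446 0.365 0.085]
0.085 190 [0.408 0.279 0.085] [0.434 0.345 0.095] [0.451 0.38  0.105]
0.105 222 [0.406 0.268 0.105] [0.44  0.335 0.116] [0.457 0.391 0.125]
0.125 339 [0.404 0.263 0.125] [0.438 0.325 0.137] [0.455 0.396 0.145]
0.145 191 [0.41  0.277 0.145] [0.437 0.317 0.151] [0.453 0.387 0.165]
0.165 169 [0.415 0.291 0.165] [0.456 0.311 0.176] [0.47  0.36  0.185]
0.185 222 [0.414 0.291 0.185] [0.457 0.313 0.195] [0.471 0.362 0.205]
0.205 238 [0.403 0.291 0.205] [0.452 0.316 0.214] [0.47  0.366 0.225]
0.225 185 [0.409 0.293 0.225] [0.456 0.314 0.235] [0.468 0.36  0.245]
0.245 72 [0.403 0.292 0.245] [0.455 0.311 0.248] [0.469 0.365 0.25 ]
top pack 768 ((423.5091857910156, 331.2500915527344), (52.300167083740234, 109.80316162109375), 79.32421875)
0.045 8 [0.379 0.306 0.048] [0.442 0.311 0.049] [0.479 0.344 0.063]
0.065 1 [0.428 0.304 0.084] [0.428 0.304 0
[... 655 characters left out ...]
ock': 5.15, 'joint_pos': array([ 5.13412518e-01,  3.81455200e-01, -3.47550171e-01,  8.41834544e-01,
       -8.21324075e-05,  6.97489337e-01]), 'qvel': array([-3.14052538e-04, -7.44640788e-04, -1.87349250e-03,  1.41098147e-03,
        7.98208921e-05,  1.22858884e-03]), 'tau': array([-3.65716937e-05, -4.69206834e+01,  2.49744612e+01,  2.15949345e-03,
       -5.90218806e-04,  3.93868319e-06]), 'tcp_pos': array([0.42714557, 0.33265459, 0.01292132]), 'orientation': array([ 5.45207665e-06,  9.19085196e-02,  9.95767454e-01, -4.61702077e-05]), 'wrist_force': array([-0.16958989,  0.39004453,  0.33502406]), 'ft_torque': array([ 0.01927974,  0.02115935, -0.00393591]), 'finger_gap': 0.02984149340403578}
```

```bash
python3 - <<'E'
from h import *
D=np.load('scene0.npz');W=D['W'];s=np.array([.1337,-.5587])
m=(np.hypot(W[...,0]-s[0],W[...,1]-s[1])<.09)&(W[...,2]>.1)
q=W[m];print(len(q))
for lo in np.arange(.1,.4,.015):
    k=q[(q[:,2]>=lo)&(q[:,2]<lo+.015)]
    if len(k):print(round(lo,3),len(k),k.min(0).round(3),np.median(k,0).round(3),k.max(0).round(3))
im,d,W=shot('scene')
for v in range(196,236,2): print(v,[('%.0f'%(1000*W[v,u,2])) for u in range(436,472,3)])
E
python3 -m creep '[[0,0,0.002,0,0,0],[0,0,0.002,0,0,0],[0,0,0.002,0,0,0],[0,0,0.002,0,0,0],[0,0,0.002,0,0,0],[0,0,0.002,0,0,0],[0,0,0.002,0,0,0],[0,0,0.002,0,0,0]]'
```

```text
4638
0.235 22 [ 0.123 -0.612  0.242] [ 0.136 -0.517  0.247] [ 0.16  -0.506  0.25 ]
0.25 68 [ 0.115 -0.617  0.25 ] [ 0.141 -0.561  0.258] [ 0.167 -0.504  0.265]
0.265 62 [ 0.118 -0.617  0.265] [ 0.146 -0.6    0.272] [ 0.165 -0.504  0.279]
0.28 119 [ 0.109 -0.631  0.28 ] [ 0.15  -0.601  0.29 ] [ 0.167 -0.488  0.295]
0.295 215 [ 0.112 -0.633  0.295] [ 0.143 -0.563  0.304] [ 0.167 -0.486  0.31 ]
0.31 217 [ 0.114 -0.632  0.31 ] [ 0.146 -0.56   0.317] [ 0.169 -0.489  0.325]
0.325 291 [ 0.118 -0.631  0.325] [ 0.148 -0.562  0.333] [ 0.168 -0.491  0.34 ]
0.34 209 [ 0.107 -0.628  0.34 ] [ 0.144 -0.558  0.344] [ 0.166 -0.492  0.355]
0.355 157 [ 0.131 -0.599  0.355] [ 0.166 -0.557  0.363] [ 0.178 -0.524  0.37 ]
0.37 166 [ 0.137 -0.597  0.37 ] [ 0.166 -0.556  0.378] [ 0.179 -0.523  0.385]
0.385 178 [ 0.125 -0.598  0.385] [ 0.166 -0.556  0.393] [ 0.179 -0.523  0.4  ]
0.4 168 [ 0.118 -0.6    0.4  ] [ 0.161 -0.556  0.405] [ 0.178 -0.523  0.415]
196 ['1', '96', '89', '96', '93', '-4', '0', '-4', '87', '93', '93', '91']
198 ['-2', '90', '82', '91', '87', '-3', '-6', '-5', '82', '84', '84', '-5']
200 [
[... 778 characters left out ...]
 '43', '42', '44', '41', '45', '41', '41', '0']
222 ['-0', '-2', '11', '23', '38', '40', '41', '41', '36', '36', '36', '1']
224 ['-1', '-4', '4', '18', '31', '34', '31', '33', '29', '31', '30', '-2']
226 ['1', '0', '-2', '16', '24', '26', '24', '25', '27', '27', '-1', '1']
228 ['0', 'nan', '-0', '11', '22', '17', '19', '19', '22', '17', '-4', '1']
230 ['1', '-2', '-1', '9', '15', '14', '13', '12', '12', '11', '-1', '2']
232 ['-1', '-2', '-3', '-1', '12', '9', '8', '11', '5', '7', '0', '-2']
234 ['-2', '-2', '-1', '-2', '4', '5', '-1', '-0', '2', '-0', '0', '1']
clock: 6.0
tcp_pos: [0.4274, 0.3328, 0.0121]
orientation: [0.0, 0.092, 0.996, 0.0]
wrist_force: [-3.2, -2.2, 9.0]
finger_gap: 0.0302
```

The open tips at the start were at z≈0.242 while the state said 0.201, and contact with the pack top (42 mm) now reads 12 mm. So the reported TCP lies about 28 mm beyond the real tips, after allowing for the pad swing. I will back off, open, and go deeper.

```bash
python3 -m creep '[[0,0,-0.02,0,0,0],[0.002,-0.002,-0.03,0,0,0],[0.002,-0.002,-0.03,0,0,0],[0.002,-0.002,-0.03,0,0,0],[0.002,-0.002,-0.03,0,0,0],[0.002,-0.002,-0.03,0,0,0],[0.002,-0.002,-0.03,0,0,0],[0.002,-0.002,-0.03,0,0,0]]' 0.0854 60
python3 -m creep '[[0,0,0.02,0,0,0],[0,0,0.035,0,0,0],[0,0,0.045,0,0,0],[0,0,0.05,0,0,0],[0,0,0.055,0,0,0],[0,0,0.06,0,0,0],[0,0,0.063,0,0,0],[0,0,0.063,0,0,0]]'
python3 -m creep '[[0,0,0,0,0,0],[0,0,0,0,0,0],[0,0,0,0,0,0],[0,0,0,0,0,0],[0,0,0,0,0,0],[0,0,0,0,0,0],[0,0,0,0,0,0],[0,0,0,0,0,0]]' 0.03 60
python3 go.py .4242 .331 .008 169.4
```

```text
clock: 6.8
tcp_pos: [0.4246, 0.3309, 0.0405]
orientation: [-0.0, 0.092, 0.996, -0.0]
wrist_force: [0.1, 1.6, -0.9]
finger_gap: 0.0854
clock: 7.6
tcp_pos: [0.4247, 0.331, -0.0223]
orientation: [-0.0, 0.092, 0.996, -0.0]
wrist_force: [-0.5, -0.4, 0.4]
finger_gap: 0.0854
clock: 8.4
tcp_pos: [0.4256, 0.3319, -0.0212]
orientation: [0.001, 0.092, 0.996, 0.001]
wrist_force: [-0.3, 2.8, 6.2]
finger_gap: 0.0491
t 8.4 tcp [ 0.4256  0.3319 -0.0212] shift [ 0.0012 -0.0011 -0.0292] turn [0.1 0.1 0.1] F [-0.3  2.8  6.2] gap 0.0491 j [ 0.51  0.42 -0.39  0.76  0.    0.7 ]
```

```bash
cat > tr.py <<'E'
import sys
from go import *
from m2f import frame
TR={'A':((.5606,.0192,.0747),174.2),'B':((.5372,-.2413,.0748),-177.8)}
def tool(yaw,tilt): return down(yaw,tilt)
if __name__=='__main__':   # tray  x y z(mm, reported TCP in tray frame)  tilt
    o,yaw=TR[sys.argv[1]];x,y,z,t=[float(v) for v in sys.argv[2:6]]
    F=frame(yaw);rows(np.array(o)+F@np.array([x,y,z])/1000,tool(yaw,t))
    s=env.get_state();print('TCP in tray',((s['tcp_pos']-np.array(o))@F*1000).round(1))
E
cat > m2f.py <<'E'
import numpy as np
def frame(yaw):
    y=np.radians(yaw);c,s=np.cos(np.pi/6),.5
    x=np.array([c*np.cos(y),c*np.sin(y),s]);yy=np.array([-np.sin(y),np.cos(y),0]);return np.stack([x,yy,np.cross(x,yy)],1)
E
python3 -m creep '[[0,0,-0.03,0,0,0],[0,0,-0.07,0,0,0],[0,0,-0.12,0,0,0],[0,0,-0.17,0,0,0],[0,0,-0.22,0,0,0],[0,0,-0.26,0,0,0],[0,0,-0.3,0,0,0],[0,0,-0.3,0,0,0]]'
python3 tr.py A 0 0 109 30; python3 go.py .61 .02 .25 174.2 0
```

```text
clock: 9.2
tcp_pos: [0.4266, 0.3319, 0.283]
orientation: [0.003, 0.092, 0.996, 0.002]
wrist_force: [-0.1, 0.2, -4.1]
finger_gap: 0.0486
t 9.2 tcp [0.4266 0.3319 0.283 ] shift [-0.2425 -0.2789  0.1142] turn [ 1.5 30.4 -4.6] F [-0.1  0.2 -4.1] gap 0.0486 j [ 0.51  0.23  0.13  1.46 -0.    0.7 ]
TCP in tray [ 247.  -297.5   98. ]
t 9.2 tcp [0.4266 0.3319 0.283 ] shift [-0.2372 -0.2732  0.0333] turn [ 0.2  0.4 -4.7] F [-0.1  0.2 -4.1] gap 0.0486 j [ 0.51  0.23  0.13  1.46 -0.    0.7 ]
```

```bash
python3 -m creep '[[-0.03,-0.034,0,0,0,-0.6],[-0.06,-0.068,0,0,3,-1.2],[-0.09,-0.103,0,0,6,-1.8],[-0.12,-0.137,0,0,9,-2.4],[-0.15,-0.171,0,0,12,-3],[-0.18,-0.205,0,0,15,-3.6],[-0.21,-0.239,0,0,18,-4.2],[-0.237,-0.273,0,0,20,-4.7]]'
python3 tr.py A 0 0 109 30
```

```text
clock: 10.0
tcp_pos: [0.6084, 0.0171, 0.275]
orientation: [-0.175, 0.05, 0.983, 0.016]
wrist_force: [2.9, 0.9, -3.6]
finger_gap: 0.049
t 10.0 tcp [0.6084 0.0171 0.275 ] shift [-0.043  -0.0042  0.097 ] turn [0.8 9.7 0.2] F [ 2.9  0.9 -3.6] gap 0.049 j [-0.11  0.8   0.95  2.08  0.01 -0.01]
TCP in tray [ 58.8  -2.7 197.4]
```

```bash
python3 -m creep '[[-0.02,-0.002,0,0,2,0],[-0.043,-0.0042,0.01,0.8,4,0],[-0.043,-0.0042,0.03,0.8,6,0.2],[-0.043,-0.0042,0.05,0.8,8,0.2],[-0.043,-0.0042,0.07,0.8,9.7,0.2],[-0.043,-0.0042,0.085,0.8,9.7,0.2],[-0.043,-0.0042,0.097,0.8,9.7,0.2],[-0.043,-0.0042,0.097,0.8,9.7,0.2]]'
python3 tr.py A 0 0 109 30
cat > pk.py <<'E'
from h import *
from tr import TR
from m2f import frame
import sys
tr=sys.argv[1] if len(sys.argv)>1 else 'A'
o,yaw=TR[tr];F=frame(yaw)
for n in('scene','top'):
    im,d,W=shot(n);L=(W-np.array(o))@F*1000;i=im.astype(int)
    red=(i[...,2]>60)&(i[...,1]<i[...,2]*.5)&(i[...,0]<i[...,2]*.5)&(abs(L[...,0])<90)&(abs(L[...,1])<60)&(L[...,2]>0)&(L[...,2]<220)
    q=L[red];top=np.percentile(q[:,2],90) if len(q) else 0
    print(n,len(q),'pct',np.percentile(q,[1,25,50,75,99],axis=0).round(1).tolist())
    np.savez('pk_%s.npz'%n,im=im,L=L)
    if len(sys.argv)>2: save(cv2.resize(im[130:310,280:430] if n=='scene' else im[110:290,215:365],(450,540)),'%s_%s.png'%(sys.argv[2],n))
if len(sys.argv)>2: save(np.hstack([cv2.imread('pics/%s_%s.png'%(sys.argv[2],n))[:,:400] if n=='top' else cv2.imread('pics/%s_%s.png'%(sys.argv[2],n))[:,:400] for n in('scene','top')]),sys.argv[2]+'.png')
E
python3 pk.py A p1
```

```text
clock: 10.8
tcp_pos: [0.6131, 0.0166, 0.1693]
orientation: [-0.259, 0.048, 0.965, 0.013]
wrist_force: [-0.1, 0.6, -4.0]
finger_gap: 0.0493
t 10.8 tcp [0.6131 0.0166 0.1693] shift [-0.0018 -0.0028 -0.0009] turn [-0. -0.  0.] F [-0.1  0.6 -4. ] gap 0.0493 j [-0.1   0.99  1.01  2.11 -0.   -0.  ]
TCP in tray [  1.8  -2.8 108.1]
scene 178 pct [[-40.2, -22.4, 165.0], [-35.1, -14.2, 168.6], [-29.6, 0.3, 170.0], [-23.4, 16.2, 171.4], [8.0, 22.9, 175.1]]Traceback (most recent call last):
  File "pk.py", line 11, in <module>
    print(n,len(q),'pct',np.percentile(q,[1,25,50,75,99],axis=0).round(1).tolist())
                         ~~~~~~~~~~~~~^^^^^^^^^^^^^^^^^^^^^^^^^^
    return _quantile_unchecked(
        a, q, axis, out, overwrite_input, method, keepdims, weights)
    return _ureduce(a,
                    func=_quantile_ureduce_func,
    ...<5 lines>...
                    overwrite_input=overwrite_input,
                    method=method)
    r = func(a, **kwargs)
    result = _quantile(arr,
                       quantiles=q,
    ...<2 lines>...
                       out=out,
                       weights=wgt)
    slices_having_nans = np.isnan(arr[-1, ...])
                                  ~~~^^^^^^^^^
IndexError: index -1 is out of bounds for axis 0 with size 0
```

```bash
cat > pe.py <<'E'
from h import *
from tr import TR
from m2f import frame
import sys
lo,hi=float(sys.argv[1]),float(sys.argv[2])   # top-face z band in tray A
o,yaw=TR['A'];F=frame(yaw)
acc=[]
for _ in range(3):
    im,d,W=shot('scene');L=(W-np.array(o))@F*1000
    m=(L[...,2]>lo)&(L[...,2]<hi)&(L[...,0]<30)&(L[...,0]>-80)&(abs(L[...,1])<35);acc.append(L[m])
q=np.vstack(acc);q=q[np.isfinite(q).all(1)]
print('n',len(q)//3,'x',np.percentile(q[:,0],[.5,2,5]).round(1),'y',np.percentile(q[:,1],[.5,2,98,99.5]).round(1))
A=np.c_[q[:,:2],np.ones(len(q))];k=A[:,0]<-20
c=np.linalg.lstsq(A[k],q[k,2],rcond=None)[0];print('plane slopes',c.round(3),'z at x=0')
e=[]   # lower end edge per y-bin -> yaw
for b in np.arange(-20,21,8):
    s=q[abs(q[:,1]-b)<4];e.append((b,np.percentile(s[:,0],3).round(1)))
print(e)
E
python3 pe.py 163 178
python3 - <<'E'
from h import *
im,_,_=shot('scene');save(cv2.resize(im[130:310,260:440],(600,600),interpolation=2),'p1.png')
E
```

```text
n 713 x [-53.1 -52.3 -51.2] y [-31.5 -26.5  25.8  32.1]
plane slopes [ 9.9000e-02 -2.1000e-02  1.7667e+02] z at x=0
[(np.int64(-20), np.float64(-52.4)), (np.int64(-12), np.float64(-52.0)), (np.int64(-4), np.float64(-51.6)), (np.int64(4), np.float64(-51.8)), (np.int64(12), np.float64(-51.9)), (np.int64(20), np.float64(-52.1))]
```

View pics/p1.png

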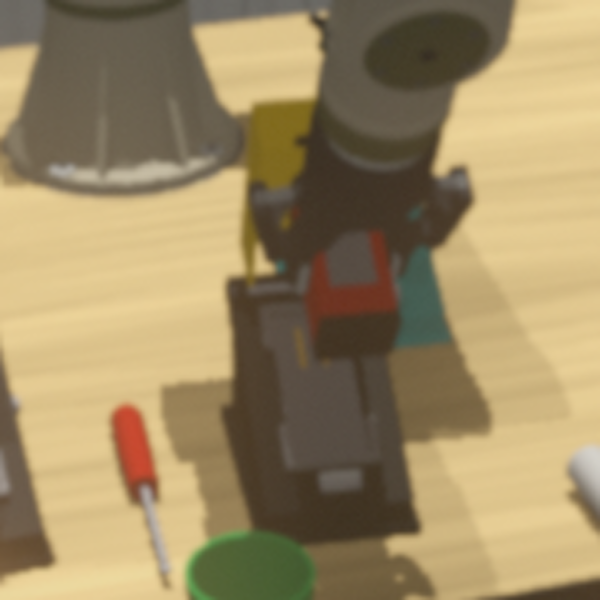

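```bash
cat > pr.py <<'E'
from h import *
from tr import TR
from m2f import frame
o,yaw=TR['A'];F=frame(yaw);acc=[]
for _ in range(4):
    im,d,W=shot('scene');L=(W-np.array(o))@F*1000;i=im.astype(int)
    red=(i[...,2]>60)&(i[...,1]<i[...,2]*.55)&(i[...,0]<i[...,2]*.55)&(abs(L[...,0])<60)&(abs(L[...,1])<23)&(L[...,2]>0)&(L[...,2]<220)
    acc.append(L[red])
q=np.vstack(acc);k=np.ones(len(q),bool)
for _ in range(4):
    c=np.linalg.lstsq(np.c_[q[k,:2],np.ones(k.sum())],q[k,2],rcond=None)[0]
    r=q[:,2]-np.c_[q[:,:2],np.ones(len(q))]@c;k=abs(r)<3
print(k.sum(),'z = %.3f x + %.3f y + %.1f'%tuple(c),'x rng',np.percentile(q[k,0],[1,99]).round(1),'y',np.percentile(q[k,1],[1,50,99]).round(1))
E
python3 pr.py
```

```text
804 z = -0.005 x + -0.001 y + 174.4 x rng [-41.3  11.5] y [-22.8  -1.7  22.6]
```

```bash
python3 -m creep '[[-0.002,-0.001,0.02,0,0,0],[-0.002,-0.001,0.045,0,0,0],[-0.002,-0.001,0.07,0,0,0],[-0.002,-0.001,0.09,0,0,0],[-0.002,-0.001,0.1,0,0,0],[-0.002,-0.001,0.105,0,0,0],[-0.002,-0.001,0.11,0,0,0],[-0.002,-0.001,0.11,0,0,0]]'
python3 tr.py A 0 0 -21 30; python3 pr.py; python3 pe.py 56 70
```

```text
clock: 12.1
tcp_pos: [0.5623, 0.0202, 0.0754]
orientation: [-0.256, 0.049, 0.965, 0.013]
wrist_force: [-0.2, -0.2, -4.1]
finger_gap: 0.0489
t 12.1 tcp [0.5623 0.0202 0.0754] shift [ 0.0012 -0.0011  0.0224] turn [-0.   0.3  0. ] F [-0.2 -0.2 -4.1] gap 0.0489 j [-0.11  0.84  0.48  1.72 -0.   -0.  ]
TCP in tray [-1.  -1.1  1.4]
611 z = 0.001 x + 0.009 y + 63.9 x rng [-43.6   6.1] y [-22.2  -1.3  22.7]
n 603 x [-56.3 -55.5 -53.8] y [-28.9 -24.7  25.7  30.5]
plane slopes [ 4.6000e-02 -1.5000e-02  6.5226e+01] z at x=0
[(np.int64(-20), np.float64(-55.4)), (np.int64(-12), np.float64(-54.5)), (np.int64(-4), np.float64(-54.4)), (np.int64(4), np.float64(-55.1)), (np.int64(12), np.float64(-55.6)), (np.int64(20), np.float64(-55.4))]
```

```bash
python3 -m creep '[[-0.0007,0,0.005,0,0,0],[-0.0007,0,0.01,0,0,0],[-0.0007,0,0.013,0,0,0],[-0.0007,0,0.016,0,0,0],[-0.0007,0,0.018,0,0,0],[-0.0007,0,0.019,0,0,0],[-0.0007,0,0.019,0,0,0],[-0.0007,0,0.019,0,0,0]]'
python3 -m creep '[[0,0,0.001,0,0,0],[0,0,0.001,0,0,0],[0,0,0.002,0,0,0],[0,0,0.002,0,0,0],[0,0,0.003,0,0,0],[0,0,0.003,0,0,0],[0,0,0.003,0,0,0],[0,0,0.003,0,0,0]]'
python3 tr.py A 0 0 -21 30; python3 pr.py
```

```text
clock: 13.25
tcp_pos: [0.5536, 0.0211, 0.0587]
orientation: [-0.256, 0.049, 0.965, 0.013]
wrist_force: [0.0, -0.5, -3.8]
finger_gap: 0.0489
clock: 14.05
tcp_pos: [0.5523, 0.0212, 0.0566]
orientation: [-0.255, 0.049, 0.966, 0.013]
wrist_force: [1.4, -0.1, 2.5]
finger_gap: 0.0493
t 14.05 tcp [0.5523 0.0212 0.0566] shift [ 0.0017 -0.0011  0.0011] turn [-0.   0.4  0. ] F [ 1.4 -0.1  2.5] gap 0.0493 j [-0.11  0.83  0.41  1.67 -0.   -0.  ]
TCP in tray [ -1.7  -1.1 -19.9]
576 z = -0.029 x + -0.010 y + 41.1 x rng [-44.5   5.4] y [-22.4  -1.9  22.6]
```

```bash
python3 -m creep '[[0,0,0,0,0,0],[0,0,0,0,0,0],[0,0,0,0,0,0],[0,0,0,0,0,0],[0,0,0,0,0,0],[0,0,0,0,0,0],[0,0,0,0,0,0],[0,0,0,0,0,0]]' 0.08
python3 -m creep '[[0,0,-0.015,0,0,0],[0,0,-0.035,0,0,0],[0,0,-0.06,0,0,0],[0,0,-0.1,0,0,0],[0,0,-0.14,0,0,0],[0,0,-0.18,0,0,0],[0,0,-0.22,0,0,0],[0,0,-0.24,0,0,0]]'
python3 pr.py; python3 pe.py 36 47
python3 - <<'E'
from h import *
im,_,_=shot('scene');im2,_,_=shot('top');save(np.hstack([cv2.resize(im[150:310,290:410],(400,533),interpolation=2),cv2.resize(im2[150:290,230:335],(400,533),interpolation=2)]),'p2.png')
E
python3 tr.py A 0 0 0 30
```

```text
clock: 15.05
tcp_pos: [0.552, 0.0212, 0.056]
orientation: [-0.256, 0.049, 0.965, 0.013]
wrist_force: [0.2, 0.2, -1.0]
finger_gap: 0.0801
clock: 15.85
tcp_pos: [0.5961, 0.0106, 0.2543]
orientation: [-0.254, 0.049, 0.966, 0.015]
wrist_force: [0.1, 0.0, 0.7]
finger_gap: 0.0799
1124 z = -0.002 x + 0.008 y + 42.3 x rng [-45.1  42.5] y [-21.9  -0.1  22.8]
n 746 x [-57.4 -55.8 -54.2] y [-24.1 -23.2  25.2  25.9]
plane slopes [2.6000e-02 3.0000e-03 4.2951e+01] z at x=0
[(np.int64(-20), np.float64(-55.2)), (np.int64(-12), np.float64(-54.7)), (np.int64(-4), np.float64(-55.7)), (np.int64(4), np.float64(-55.2)), (np.int64(12), np.float64(-55.1)), (np.int64(20), np.float64(-54.9))]
t 16.3 tcp [0.5962 0.0108 0.2524] shift [-0.0565  0.0041  0.1724] turn [0.2 0.3 0. ] F [-0.2  0.1  0.1] gap 0.08 j [-0.11  1.02  1.26  2.34 -0.   -0.01]
TCP in tray [ 57.4   4.7 172.1]
```

View pics/p2.png

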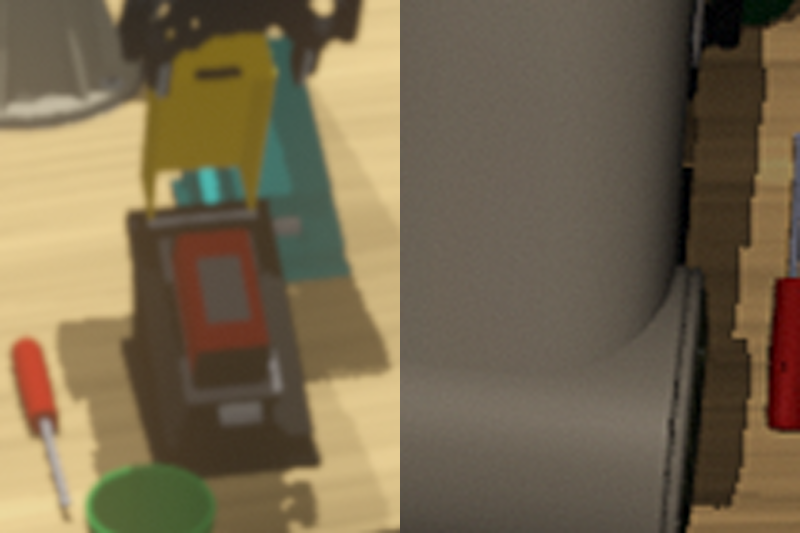

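The pack lies flat at home in bay A: top face at 42.3 mm, slope about 0, x and y within about 1 mm. Joints 3 and 4 reached their limits on the retreat, so I will untilt now. I will also work out the pads from the first top image and the arc geometry.

```bash
cat > arc.py <<'E'
from tr import *
def pad(tr,th,back=0,side=0):
    o,yaw=TR[tr];F=frame(yaw);d=np.array([-np.cos(th),0,np.sin(th)]);n=np.array([np.sin(th),0,np.cos(th)])
    p=np.array([78,side,5])+125*d+(45+back)*n
    return np.array(o)+F@p/1000, F@n
if __name__=='__main__':
    D=np.load('top0.npz')
    for tr,(u,v) in(('A',(265,237)),('B',(414,239))):
        o,yaw=TR[tr];F=frame(yaw);w=np.nanmedian(D['W'][v-2:v+3,u-3:u+4].reshape(-1,3),0)
        L=(w-np.array(o))@F*1000;a=L[[0,2]]-[78,5]
        phi=np.arctan2(a[1],a[0]);th=np.pi-np.arctan2(45,125)-phi
        print(tr,w.round(4),L.round(1),'r',np.hypot(*a).round(1),'(exp 132.9) theta',th.round(3))
E
python3 arc.py; python3 go.py .61 .02 .38 174.2 0
```

```text
A [0.503  0.0338 0.2545] [140.8  -8.7 126.3] r 136.6 (exp 132.9) theta 1.703
B [ 0.4952 -0.2424  0.2546] [126.3  -0.5 134.6] r 138.3 (exp 132.9) theta 1.582
t 16.3 tcp [0.5962 0.0108 0.2524] shift [ 0.0521  0.011  -0.1171] turn [  0.2 -29.7  -0. ] F [-0.2  0.1  0.1] gap 0.08 j [-0.11  1.02  1.26  2.34 -0.   -0.01]
```

```bash
python3 -m creep '[[0.01,0.002,-0.025,0,-4,0],[0.02,0.004,-0.05,0,-8,0],[0.03,0.006,-0.075,0,-12,0],[0.04,0.008,-0.1,0,-16,0],[0.05,0.01,-0.117,0,-20,0],[0.052,0.011,-0.117,0,-24,0],[0.052,0.011,-0.117,0,-28,0],[0.052,0.011,-0.117,0.2,-29.7,0]]' 0 60
python3 go.py .385 .035 .38 174.2 0
cat > plan.py <<'E'
# real tip = reported TCP - e*toolz ; contact: tip on pad. args: tray, e(mm), list of theta:tilt:back(mm)
from arc import *
def tipcmd(tr,th,tilt,back,e):
    o,yaw=TR[tr];p,n=pad(tr,th,back);Rt=tool(yaw,tilt);return p+Rt[:,2]*e/1000,Rt
if __name__=='__main__':
    tr=sys.argv[1];e=float(sys.argv[2]);s=env.get_state();Rc=q2R(s['orientation'])
    for a in sys.argv[3:]:
        th,t,b=map(float,a.split(':'));p,Rt=tipcmd(tr,th,t,b,e)
        d=Rc.T@(p-s['tcp_pos']);w=R.from_matrix(Rc.T@Rt).as_rotvec(degrees=True)
        print(a,p.round(3),'[%.3f,%.3f,%.3f,%.1f,%.1f,%.1f]'%(*d,*w))
E
python3 plan.py A 28 1.7:0:25 1.6:0:0 1.4:0:0 1.2:3:0 1:6:0 .8:9:0 .6:12:0 .4:15:0 .2:18:0 .08:20:0 0:20:0
```

```text
clock: 17.1
tcp_pos: [0.6083, 0.0203, 0.3815]
orientation: [0.002, 0.051, 0.999, -0.0]
wrist_force: [-0.5, -0.2, -0.2]
finger_gap: -0.0003
t 17.1 tcp [0.6083 0.0203 0.3815] shift [ 0.2236 -0.0081  0.0006] turn [-0.   0.2 -0. ] F [-0.5 -0.2 -0.2] gap -0.0003 j [-0.1   0.43  0.66  1.79 -0.    0.  ]
1.7:0:25 [0.479 0.027 0.232] [0.130,-0.006,0.149,-0.0,0.2,-0.0]
1.6:0:0 [0.515 0.024 0.221] [0.093,-0.006,0.160,-0.0,0.2,-0.0]
1.4:0:0 [0.541 0.021 0.215] [0.068,-0.006,0.166,-0.0,0.2,-0.0]
1.2:3:0 [0.563 0.019 0.203] [0.045,-0.006,0.178,0.0,3.2,-0.0]
1:6:0 [0.583 0.017 0.187] [0.026,-0.006,0.194,0.0,6.2,-0.0]
.8:9:0 [0.599 0.015 0.168] [0.010,-0.006,0.214,0.0,9.2,-0.0]
.6:12:0 [0.611 0.014 0.145] [-0.002,-0.006,0.236,0.0,12.2,-0.0]
.4:15:0 [0.618 0.013 0.12 ] [-0.009,-0.006,0.261,0.0,15.2,-0.0]
.2:18:0 [0.619 0.013 0.094] [-0.011,-0.006,0.287,0.0,18.2,-0.0]
.08:20:0 [0.618 0.013 0.079] [-0.009,-0.006,0.303,0.0,20.2,-0.0]
0:20:0 [0.616 0.014 0.068] [-0.007,-0.006,0.313,0.0,20.2,-0.0]
```

```bash
python3 -m creep '[[0.05,-0.006,0,0,0,0],[0.1,-0.006,0,0,0,0],[0.145,-0.006,0.01,0,0,0],[0.145,-0.006,0.05,0,0,0],[0.145,-0.006,0.09,0,0,0],[0.145,-0.006,0.12,0,0,0],[0.145,-0.006,0.145,0,0,0],[0.145,-0.006,0.15,0,0,0]]'
python3 plan.py A 28 1.6:0:0 1.5:0:0 1.4:0:0 1.3:1:0 1.2:3:0 1:6:0 .8:9:0 .6:12:0 .5:13.5:0 
```

```text
clock: 17.9
tcp_pos: [0.463, 0.029, 0.2273]
orientation: [-0.002, 0.051, 0.999, 0.0]
wrist_force: [-1.2, 1.0, 0.7]
finger_gap: -0.0002
1.6:0:0 [0.515 0.024 0.221] [-0.053,0.000,0.006,0.0,-0.3,-0.0]
1.5:0:0 [0.528 0.022 0.219] [-0.066,0.000,0.008,0.0,-0.3,-0.0]
1.4:0:0 [0.541 0.021 0.215] [-0.079,0.000,0.012,0.0,-0.3,-0.0]
1.3:1:0 [0.553 0.02  0.21 ] [-0.090,0.000,0.017,0.0,0.7,-0.0]
1.2:3:0 [0.563 0.019 0.203] [-0.101,0.000,0.023,0.0,2.7,-0.0]
1:6:0 [0.583 0.017 0.187] [-0.121,0.000,0.039,0.0,5.7,-0.0]
.8:9:0 [0.599 0.015 0.168] [-0.137,0.000,0.059,0.0,8.7,-0.0]
.6:12:0 [0.611 0.014 0.145] [-0.149,0.000,0.082,0.0,11.7,-0.0]
.5:13.5:0 [0.615 0.014 0.133] [-0.153,0.000,0.094,0.0,13.2,-0.0]
```

```bash
python3 -m creep '[[-0.025,0,0.004,0,0,0],[-0.05,0,0.006,0,0,0],[-0.066,0,0.008,0,0,0],[-0.079,0,0.012,0,0,0],[-0.09,0,0.017,0,0.7,0],[-0.101,0,0.023,0,2.7,0],[-0.111,0,0.03,0,4.2,0],[-0.121,0,0.039,0,5.7,0]]'
python3 plan.py A 28 1:6:0 .9:7.5:0 .8:9:0 .7:10.5:0 .6:12:0 .5:13.5:0 .4:15:0 .3:16.5:0 .2:18:0 
```

```text
clock: 18.7
tcp_pos: [0.5864, 0.0164, 0.1919]
orientation: [-0.049, 0.051, 0.997, 0.003]
wrist_force: [0.4, -0.0, 0.5]
finger_gap: -0.0001
1:6:0 [0.583 0.017 0.187] [0.003,0.000,0.005,0.0,0.3,-0.0]
.9:7.5:0 [0.591 0.016 0.178] [-0.006,0.000,0.013,0.0,1.8,-0.0]
.8:9:0 [0.599 0.015 0.168] [-0.015,0.000,0.023,0.0,3.3,-0.0]
.7:10.5:0 [0.605 0.015 0.157] [-0.022,0.000,0.033,0.0,4.8,-0.0]
.6:12:0 [0.611 0.014 0.145] [-0.029,0.000,0.044,0.0,6.3,-0.0]
.5:13.5:0 [0.615 0.014 0.133] [-0.034,0.000,0.056,0.0,7.8,-0.0]
.4:15:0 [0.618 0.013 0.12 ] [-0.038,0.000,0.068,0.0,9.3,-0.0]
.3:16.5:0 [0.619 0.013 0.107] [-0.041,0.000,0.081,0.0,10.8,-0.0]
.2:18:0 [0.619 0.013 0.094] [-0.043,0.000,0.094,0.0,12.3,-0.0]
```

```bash
python3 -m creep '[[-0.006,0,0.013,0,1.8,0],[-0.015,0,0.023,0,3.3,0],[-0.022,0,0.033,0,4.8,0],[-0.029,0,0.044,0,6.3,0],[-0.034,0,0.056,0,7.8,0],[-0.038,0,0.068,0,9.3,0],[-0.038,0,0.068,0,9.3,0],[-0.038,0,0.068,0,9.3,0]]'
cat > cov.py <<'E'
from tr import *
# top face angle of each cover from yellow points, tray-frame: fit line z(x) over outer face points
for tr in 'AB':
    o,yaw=TR[tr];F=frame(yaw)
    for n in('scene','top'):
        im,d,W=shot(n);L=(W-np.array(o))@F*1000;i=im.astype(int)
        y=(i[...,2]>60)&(i[...,1]>i[...,2]*.6)&(i[...,0]<i[...,2]*.5)&(abs(L[...,1])<36)&(abs(L[...,0])<250)&(L[...,2]>-20)
        a=L[y][:,[0,2]]-[78,5]
        if len(a)<30: print(tr,n,'few',len(a));continue
        best=(0,0)
        for th in np.arange(0,1.9,.01):  # outer face: distance 45 along n
            r=a@np.array([np.sin(th),np.cos(th)]);u=a@np.array([-np.cos(th),np.sin(th)]);c=((abs(r-45)<3)&(u>0)&(u<152)).sum()
            best=max(best,(c,round(th,3)))
        print(tr,n,len(a),'inliers,theta',best)
E
python3 cov.py; python3 plan.py A 28 .3:16.5:0 .2:18:0 .1:19:0 .05:20:0 0:20:0 0:20:-3 0:20:-6
```

```text
clock: 19.5
tcp_pos: [0.6167, 0.0132, 0.1199]
orientation: [-0.13, 0.051, 0.99, 0.007]
wrist_force: [-1.1, 0.1, 0.8]
finger_gap: 0.0002
A scene 1078 inliers,theta (np.int64(442), np.float64(0.39))
A top few 4
B scene 1292 inliers,theta (np.int64(407), np.float64(1.5))
B top 2288 inliers,theta (np.int64(1325), np.float64(1.59))
.3:16.5:0 [0.619 0.013 0.107] [-0.006,0.000,0.013,0.0,1.7,-0.0]
.2:18:0 [0.619 0.013 0.094] [-0.009,0.000,0.025,0.0,3.2,-0.0]
.1:19:0 [0.619 0.013 0.081] [-0.012,0.000,0.038,0.0,4.2,-0.0]
.05:20:0 [0.617 0.013 0.075] [-0.013,0.000,0.045,0.0,5.2,-0.0]
0:20:0 [0.616 0.014 0.068] [-0.013,0.000,0.051,0.0,5.2,-0.0]
0:20:-3 [0.615 0.014 0.066] [-0.012,0.000,0.054,0.0,5.2,-0.0]
0:20:-6 [0.613 0.014 0.063] [-0.012,0.000,0.057,0.0,5.2,-0.0]
```

Cover A follows the finger (0.39 rad measured). Now I press it shut.

```bash
python3 -m creep '[[-0.006,0,0.013,0,1.7,0],[-0.009,0,0.025,0,3.2,0],[-0.012,0,0.035,0,4.2,0],[-0.013,0,0.041,0,5.2,0],[-0.013,0,0.045,0,5.2,0],[-0.013,0,0.049,0,5.2,0],[-0.013,0,0.051,0,5.2,0],[-0.013,0,0.052,0,5.2,0]]'
python3 cov.py|head -2;python3 tr.py A 0 0 0 20
```

```text
clock: 20.5
tcp_pos: [0.6173, 0.0132, 0.0681]
orientation: [-0.173, 0.05, 0.984, 0.009]
wrist_force: [3.7, -0.4, 11.6]
finger_gap: 0.0003
A scene 854 inliers,theta (np.int64(426), np.float64(0.0))
A top few 0
t 20.7 tcp [0.6173 0.0132 0.0683] shift [0.0558 0.0002 0.0133] turn [ 0.   0.1 -0. ] F [3.2 0.6 7.5] gap 0.0 j [-0.11  0.79  0.44  1.57 -0.   -0.01]
TCP in tray [-52.6   0.2  22.9]
```

```bash
python3 -m creep '[[0,0,0.001,0,0,0],[0,0,0.002,0,0,0],[0,0,0.003,0,0,0],[0,0,0.004,0,0,0],[0,0,0.005,0,0,0],[0,0,0.005,0,0,0],[0,0,0.005,0,0,0],[0,0,0.005,0,0,0]]'
python3 -m creep '[[0,0,-0.03,0,-3,0],[0,0,-0.07,0,-6,0],[0,0,-0.11,0,-9,0],[0,0,-0.15,0,-12,0],[0,0,-0.19,0,-15,0],[0,0,-0.23,0,-18,0],[0,0,-0.27,0,-20,0],[0,0,-0.3,0,-20,0]]'
python3 cov.py|head -2;python3 go.py .385 -.243 .38 -177.8 0
```

```text
clock: 21.5
tcp_pos: [0.6174, 0.0132, 0.0677]
orientation: [-0.17, 0.05, 0.984, 0.009]
wrist_force: [6.1, -0.0, 25.3]
finger_gap: 0.0002
clock: 22.3
tcp_pos: [0.7154, 0.0032, 0.3452]
orientation: [0.002, 0.051, 0.999, -0.0]
wrist_force: [1.7, 0.0, 2.2]
finger_gap: -0.0002
A scene 1958 inliers,theta (np.int64(1298), np.float64(0.0))
A top few 2
t 22.5 tcp [0.7168 0.0029 0.3395] shift [ 0.3051 -0.2784 -0.0397] turn [ 0.  -0.1 -8.1] F [-0.1  0.4 -1.1] gap -0.0001 j [-0.11  0.73  1.08  1.92 -0.   -0.01]
```

```bash
python3 -m creep '[[0.03,-0.02,-0.03,0,0,-1],[0.06,-0.055,-0.045,0,0,-2],[0.09,-0.095,-0.045,0,0,-3],[0.12,-0.135,-0.045,0,0,-4],[0.15,-0.17,-0.045,0,0,-5],[0.18,-0.205,-0.045,0,0,-6],[0.21,-0.24,-0.045,0,0,-7],[0.236,-0.2695,-0.045,0,0,-8.1]]'
python3 plan.py B 28 1.75:0:40 1.7:0:25 1.6:0:0 1.4:0:0
```

```text
clock: 23.3
tcp_pos: [0.4503, -0.2407, 0.3832]
orientation: [-0.003, -0.02, 1.0, 0.002]
wrist_force: [0.0, -0.7, -0.0]
finger_gap: -0.0002
1.75:0:40 [ 0.434 -0.245  0.236] [0.015,-0.004,0.147,0.2,-0.4,0.1]
1.7:0:25 [ 0.456 -0.244  0.232] [-0.006,-0.004,0.151,0.2,-0.4,0.1]
1.6:0:0 [ 0.492 -0.243  0.222] [-0.042,-0.004,0.161,0.2,-0.4,0.1]
1.4:0:0 [ 0.518 -0.242  0.215] [-0.068,-0.005,0.168,0.2,-0.4,0.1]
```

```bash
python3 -m creep '[[0.012,-0.004,0,0,0,0],[0.012,-0.004,0.03,0,0,0],[0.012,-0.004,0.07,0,0,0],[0.012,-0.004,0.11,0,0,0],[0.012,-0.004,0.14,0,0,0],[0.012,-0.004,0.15,0,0,0],[0.012,-0.004,0.15,0,0,0],[0.012,-0.004,0.15,0,0,0]]'
python3 plan.py B 28 1.6:0:0 1.5:0:0 1.4:0:0 1.3:1:0 1.2:3:0 1.1:4.5:0 1:6:0
```

```text
clock: 24.1
tcp_pos: [0.442, -0.2452, 0.2366]
orientation: [-0.001, -0.02, 1.0, 0.0]
wrist_force: [0.3, 0.4, -0.2]
finger_gap: -0.0001
1.6:0:0 [ 0.492 -0.243  0.222] [-0.050,0.000,0.015,0.0,-0.1,0.1]
1.5:0:0 [ 0.505 -0.243  0.219] [-0.063,0.000,0.018,0.0,-0.1,0.1]
1.4:0:0 [ 0.518 -0.242  0.215] [-0.076,0.000,0.021,0.0,-0.1,0.1]
1.3:1:0 [ 0.529 -0.242  0.21 ] [-0.087,0.000,0.027,0.0,0.9,0.1]
1.2:3:0 [ 0.54  -0.241  0.204] [-0.098,0.000,0.033,0.0,2.9,0.1]
1.1:4.5:0 [ 0.55  -0.241  0.196] [-0.108,0.000,0.040,0.0,4.4,0.1]
1:6:0 [ 0.56  -0.24   0.188] [-0.118,0.000,0.049,0.0,5.9,0.1]
```

```bash
python3 -m creep '[[-0.02,0,0.008,0,0,0],[-0.05,0,0.015,0,0,0],[-0.063,0,0.018,0,0,0],[-0.076,0,0.021,0,0,0],[-0.087,0,0.027,0,0.9,0],[-0.098,0,0.033,0,2.9,0],[-0.108,0,0.04,0,4.4,0],[-0.118,0,0.049,0,5.9,0]]'
python3 plan.py B 28 1:6:0 .9:7.5:0 .8:9:0 .7:10.5:0 .6:12:0 .5:13.5:0 .4:15:0
```

```text
clock: 24.9
tcp_pos: [0.5605, -0.2411, 0.1875]
orientation: [-0.053, -0.02, 0.998, -0.001]
wrist_force: [-0.6, -0.2, 1.0]
finger_gap: -0.0001
1:6:0 [ 0.56  -0.24   0.188] [0.001,0.001,0.000,-0.0,-0.0,0.0]
.9:7.5:0 [ 0.568 -0.24   0.178] [-0.009,0.001,0.008,-0.0,1.5,0.0]
.8:9:0 [ 0.576 -0.24   0.168] [-0.017,0.001,0.018,-0.0,3.0,0.0]
.7:10.5:0 [ 0.582 -0.24   0.157] [-0.025,0.001,0.028,-0.0,4.5,0.0]
.6:12:0 [ 0.587 -0.239  0.145] [-0.031,0.001,0.039,-0.0,6.0,0.0]
.5:13.5:0 [ 0.592 -0.239  0.133] [-0.037,0.001,0.051,-0.0,7.5,0.0]
.4:15:0 [ 0.594 -0.239  0.12 ] [-0.041,0.001,0.063,-0.0,9.0,0.0]
```

```bash
python3 -m creep '[[-0.009,0.001,0.008,0,1.5,0],[-0.017,0.001,0.018,0,3,0],[-0.025,0.001,0.028,0,4.5,0],[-0.031,0.001,0.039,0,6,0],[-0.037,0.001,0.051,0,7.5,0],[-0.041,0.001,0.063,0,9,0],[-0.041,0.001,0.063,0,9,0],[-0.041,0.001,0.063,0,9,0]]'
python3 cov.py; python3 plan.py B 28 .3:16.5:0 .2:18:0 .1:19:0 .05:20:0 0:20:0 0:20:-3 0:20:-6
```

```text
clock: 25.7
tcp_pos: [0.5939, -0.2384, 0.1198]
orientation: [-0.131, -0.02, 0.991, -0.002]
wrist_force: [-0.4, 0.4, 0.7]
finger_gap: 0.0005
A scene 2343 inliers,theta (np.int64(1291), np.float64(0.0))
A top 1823 inliers,theta (np.int64(1460), np.float64(0.01))
B scene 1089 inliers,theta (np.int64(451), np.float64(0.4))
B top 31 inliers,theta (np.int64(0), np.float64(1.89))
.3:16.5:0 [ 0.596 -0.239  0.107] [-0.006,-0.000,0.013,-0.0,1.6,0.0]
.2:18:0 [ 0.596 -0.239  0.094] [-0.009,-0.000,0.025,-0.0,3.1,0.0]
.1:19:0 [ 0.595 -0.239  0.081] [-0.012,-0.000,0.038,-0.0,4.1,0.0]
.05:20:0 [ 0.594 -0.239  0.075] [-0.012,-0.000,0.045,-0.0,5.1,0.0]
0:20:0 [ 0.593 -0.239  0.068] [-0.013,-0.000,0.051,-0.0,5.1,0.0]
0:20:-3 [ 0.592 -0.239  0.066] [-0.012,-0.000,0.054,-0.0,5.1,0.0]
0:20:-6 [ 0.59  -0.239  0.063] [-0.011,-0.000,0.057,-0.0,5.1,0.0]
```

```bash
python3 -m creep '[[-0.006,0,0.013,0,1.6,0],[-0.009,0,0.025,0,3.1,0],[-0.012,0,0.035,0,4.1,0],[-0.013,0,0.041,0,5.1,0],[-0.013,0,0.045,0,5.1,0],[-0.013,0,0.049,0,5.1,0],[-0.013,0,0.053,0,5.1,0],[-0.013,0,0.055,0,5.1,0]]'
python3 -m creep '[[0,0,0.001,0,0,0],[0,0,0.002,0,0,0],[0,0,0.002,0,0,0],[0,0,0.002,0,0,0],[0,0,-0.01,0,0,0],[0,0,-0.04,0,-3,0],[0,0,-0.08,0,-6,0],[0,0,-0.12,0,-9,0]]'
python3 -m creep '[[0,0,-0.04,0,-3,0],[0,0,-0.08,0,-6,0],[0,0,-0.12,0,-9,0],[0,0,-0.15,0,-11,0],[0,0,-0.15,0,-11,0],[0,0,-0.15,0,-11,0],[0,0,-0.15,0,-11,0],[0,0,-0.15,0,-11,0]]'
python3 cov.py
python3 - <<'E'
from h import *
im,_,_=shot('scene');im2,_,_=shot('top');save(np.hstack([cv2.resize(im,(400,300)),cv2.resize(im2,(400,300))]),'f.png');print(env.get_state()['wrist_force'])
E
```

```text
clock: 26.7
tcp_pos: [0.5944, -0.239, 0.0672]
orientation: [-0.172, -0.019, 0.985, -0.005]
wrist_force: [5.3, 2.1, 23.9]
finger_gap: 0.0001
clock: 27.5
tcp_pos: [0.633, -0.2365, 0.1763]
orientation: [-0.097, -0.02, 0.995, -0.001]
wrist_force: [0.4, -0.1, -0.0]
finger_gap: -0.0002
clock: 28.3
tcp_pos: [0.6618, -0.2355, 0.3206]
orientation: [-0.003, -0.02, 1.0, 0.001]
wrist_force: [0.0, 0.2, 0.4]
finger_gap: 0.0004
A scene 2275 inliers,theta (np.int64(1241), np.float64(0.0))
A top 1826 inliers,theta (np.int64(1465), np.float64(0.01))
B scene 2043 inliers,theta (np.int64(1379), np.float64(0.0))
B top 59 inliers,theta (np.int64(0), np.float64(1.89))
[0.63063833 0.25551499 0.04292584]
```

View pics/f.png

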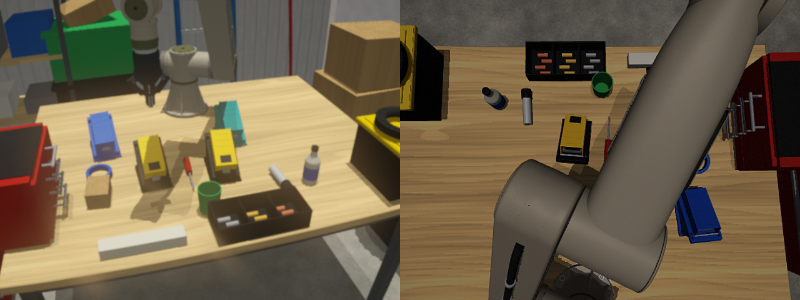

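The picture shows both covers shut, at scene(150,155) and (220,150). The bystanders are in place and the arm is clear.

```bash
python3 -c "
from workcell import env
print(env.hand_in())"
```

```text
the job is handed in; nothing more can be done
None
```

I laid the loose red pack in dock A's bay, pressed both covers shut, and handed the job in at about 29 s; no verdict was reported.

**Last checks**
- **Pack:** before I shut its cover, it lay flat with its top face 42 mm above the bay floor. It was about 1 mm off centre along and across the slope. I could not see it again once the cover was down.
- **Covers:** after I let go, cover A read 0.00–0.01 rad and cover B 0.00 rad. B was seen by the scene camera only, because the arm blocked the top view.
- **Robot and bystanders:** the arm was clear, with under 1 N at the wrist. The bystanders in view looked unmoved; I did not measure them, and the arm hid part of the top view.

**What disagreed or went wrong**
- **Tool position:** the reported TCP lies about 28 mm beyond the real fingertips. My first grasp therefore closed above the pack and touched its top with about 9 N. I corrected for this and the second grasp held.
- **Joint limits:** joints 3 and 4 reached the end of their ranges (1.26 and 2.34 rad) while the arm backed away after placing the pack. I saw no sign of them going past.

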